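Reset the tripped cut-out of a heating controller through its recessed key

ROBOT

A 6-joint arm with a two-finger parallel gripper is mounted at the origin on the work surface. World frame = base frame: x ahead of the robot, y to its left, z up, the work surface at z = 0. Lengths are in m, angles in rad, forces in N, time in s.
With the tool pointing down it reaches from about 0.3 to 0.775 m from the base axis. Payload 14.6 kg.
Tool frame: the origin (TCP) lies on the centre line of the jaws, within the pads' length; the fingertips stand 19 mm ahead of it and the grasp point (between the pads) is the TCP; x points along the fingers, y is the direction in which the jaws open and shut, and the axes are right-handed (so a half turn about x gives the same grasp; the last joint's range is limited). The gripper opens to 85 mm and grips with 20 to 120 N. Pads are 22 mm wide; open, the fingers measure 114 mm over their backs; the gripper's body (76 mm by 85 mm) begins 54 mm behind the grasp point. The pads swing forward as they close: fully open they stand 13 mm farther back than shut.
Start: joints at [-1.171, 0.3, 1.521, -0, 1.321, -0.067], TCP at [0.248, -0.491, 0.221] pointing down, gripper open.
Joint ranges: [-3.03, 3.03], [-0.79, 2.21], [0.23, 2.52], [-1.04, 4.18], [0, 3.07], [-2.55, 2.55]. Speed limits (rad/s): [2.22, 2.22, 2.57, 3.14, 3.14, 3.14].

INTERFACE

Orientations are given as a unit quaternion [w, x, y, z].
In Python, from plant import robot gives the robot as it stands.
- The arm moves only by the shell command python3 -m inch 'ROWS' [FORCE]. ROWS is JSON, a list of rows, each an object of numbers: "x", "y", "z": the shift along the tool's x, y, z in cm; "ax", "ay", "az": the turn, a rotation vector about the tool's x, y, z in degrees; "fingers": the opening, from -1 (shut) to 1 (fully open), so that 0 is half open. A call has 1 to 12 rows; each row is the pose to reach, as a shift and turn from the pose measured when the call began, along the tool's axes at that moment; what a row does not reach only later rows make up. A row lasts 1/10 s, in which the tool goes at most 50 mm and 8.59 degrees, less where a joint would pass 70% of its speed; a pose out of reach is approached as far as the arm can. A call with a gripper value outside its range is refused whole. The fingers move at their own pace and stop on an object; FORCE is the grip in N (left out, the last holds). Time passes only in rows, so rows that repeat a pose let the fingers close. It gives the time, the measured TCP pose, the force and the opening at its end, in the units of the state.
- robot.read_state(): the state, without advancing time (a new reading comes with each control period).
- robot.read_camera(name): name is "scene" or "top" or "wrist"; returns the picture (480x640x3 uint8, red, green, blue); there is no depth.
- robot.camera_params(name): a dict with "vertical_fov" (degrees; the focal length in pixels is half the picture's height over the tangent of half this angle, whatever the lens; pixels are square), "cx", "cy" (the principal point, pixels), "view" (4x4, takes a point from world to camera coordinates); the wrist camera has in their place "T_tool_cam" (4x4, takes a point from camera to tool coordinates, whose origin is the TCP and whose axes are the tool frame's). Camera axes: x right, y down, z forward; pixel columns grow to the right and rows downward; lengths in m; the calibration is good to about 2 mm. A picture is of the moment at which its call begins: read the wrist's pose just before it. camera_params takes no time and is no camera call.
- robot.sign_off(): hands the job in, once; it reports no verdict.
The state is a dict: "time": time; "q": joint angles; "joint_velocities": joint speeds; "tau": joint torques, N m; "ee_pos": TCP position; "eef_rot": TCP orientation; "force": force on the tool from outside, world axes, zero at the start; "ft_torque": the same for the moment, N m; "finger_gap": opening from 0.0 (shut) to 1.0 (fully open).
Only numpy, scipy, OpenCV 4.12 (cv2) and the standard library are available. Lean on these libraries where they do the work, as an engineer would, in place of code of your own. Each camera call takes 0.05 s, during which the arm holds its last target. There are 200 camera calls.

TASK

The heating mantle's controller has tripped. With a fingertip, push the sliding metal shutter on top of the controller all the way open, reach down into the well it uncovers and press the sunken reset key right down to its stop for about half a second, then let it come up and push the shutter fully closed again. Do not press the other sunken key, and do not lift, tip or shove the controller or anything else on the bench.

Things in the scene. Friction and masses are not known exactly. Their poses are not given: they have to be found in the camera images.
- controller: Heating controller: loose blue box of about 2.2 kg with a flat grey top, 160 mm (its x) by 190 mm (its y) by 75 mm high, flat on the bench. Origin: centre of its underside; z up, its front (display, small knob) faces its -x. Its top has two round wells, at its (x, y) = (-40, -50) mm (reset key, under the shutter) and (45, -50) mm (other key, never covered), and 5 mm strips beside the shutter.
- well_mouth (a point): Centre of the mouth of the reset key's well, level with the controller's top (75 mm above the bench). The well is 50 mm in diameter with upright walls. Axes as the controller.
- reset_key_top (a point): Centre of the top face of the reset key: a black round key of 40 mm diameter, sunk in the well with its top 18 mm below the controller's top; moves straight down with the key, up to 8 mm. Axes as the controller.
- reset_key (a joint): Travel of the reset key: 0 = up, 0.008 m = right down at its stop. Its spring takes about 1.6 N to start and 4.8 N at the stop, and brings it back up when let go.
- shutter_rib (a point): Centre of the top of the push rib on the shutter: an aluminium plate 62 x 62 x 4 mm lying on the controller's top over the reset key's well. The rib stands across its middle: 10 mm thick along the controller's y, 40 mm long along its x, 16 mm above the plate (rib top 96 mm, plate top 80 mm above the bench). The well is clear only with the shutter fully open.
- shutter (a joint): Travel of the shutter along the controller's +y: 0 = fully closed (centred over the reset key's well), 0.07 m = fully open, a stop at both ends. It starts 0 to 0.015 m open, slides with about 1 N of friction and stays where it is left.
- test_key (a joint): Travel of the other key, alike in size and depth, in the open well beside: 0 = up, 0.008 = down. Not to be pressed.
- mantle: Heating mantle, fixed: a blue round drum of 200 mm diameter, 100 mm high, with a round glass flask in it whose neck (30 mm across) reaches 228 mm above the bench. Origin: centre of its underside. It stands on the other side of the bench from the controller; keep clear of it.
- beaker: Bystander: glass beaker, 70 mm across, 85 mm high, standing beside the controller. Origin: centre of its underside.
- dish: Bystander: white porcelain bowl, 80 mm across, 30 mm high, in front of the controller. Origin: centre of its underside.
- jar: Bystander: amber glass jar, 32 mm across, 42 mm high, standing loose on the controller's top near its corner at (+x, +y). Origin: centre of its underside.
- erlenmeyer: Bystander: conical glass flask, 80 mm across, 120 mm high, at the back. Origin: centre of its underside.
- washbottle: Bystander: white plastic bottle with blue cap, 60 mm across, 160 mm high, at the back. Origin: centre of its underside.
- cylinder: Bystander: tall glass measuring cylinder, foot 70 mm across, 170 mm high, at the left. Origin: centre of its underside.
- stopper: Bystander: rubber stopper, 36 mm across, 32 mm high, standing at the back. Origin: centre of its underside.

How it is judged:
On the way, in this order (a step that is already met when the one before it is completed fails the run):
1. the shutter is pushed open (at least 60 mm), clear of the well (value of joint shutter above 0.06 m), for 0.1 s.
2. the reset key is pressed down to its stop (at least 6.5 of 8 mm) for 0.3 s with the fingers, the shutter open (value of joint reset_key above 0.0065 m and contact force between the fingers and reset_key above 0.5 N and value of joint shutter above 0.056 m), for 0.3 s.
3. the key is up again and the shutter is pushed closed (within 5 mm) (value of joint shutter below 0.005 m and value of joint reset_key below 0.0015 m), for 0.1 s.
At the end, for the whole second after the job is handed in: Shutter within 5 mm of fully closed, both keys up (within 1.5 mm), the controller level, at rest and within 20 mm of where it stood, every bystander within 30 mm of where it stood (all of step 3 and value of joint test_key below 0.0015 m and angle between controller's own z axis and vertical below 0.05 rad and distance of controller from where it was at the start of the episode below 0.02 m and linear speed of controller below 0.02 m/s and distance of each of beaker, dish, jar, erlenmeyer, washbottle, cylinder, stopper from where it was at the start of the episode below 0.03 m); the robot touches nothing.
It fails at once if the other key is pressed (more than 3 mm) (value of joint test_key above 0.003 m).
It fails at once if the controller is lifted (10 mm), tipped (0.1 rad) or shoved (20 mm) (height (world z) of controller above 0.01 m or angle between controller's own z axis and vertical above 0.1 rad or distance of controller from where it was at the start of the episode above 0.02 m).
It fails at once if a bystander is lifted or shoved 30 mm, or knocked over (distance of any of beaker, dish, jar, erlenmeyer, washbottle, cylinder, stopper from where it was at the start of the episode above 0.03 m or angle between any of beaker, dish, jar, erlenmeyer, washbottle, cylinder, stopper's own z axis and vertical above 0.5 rad).
It also fails if it takes over 58 s, if anything falls off the work surface, if the arm or the gripper's body presses on something with over 40 N, if the wrist force passes 120 N, or if a joint passes its speed limit or range.

## Working session

There is one attempt and no reset: what is moved stays moved. The work goes in short steps, Python scripts to look and compute and a shell command to move; the robot and the scene stay as the last step left them, time stands still between calls to the robot, and variables do not carry over. Pictures are saved under pics/ and viewed, on a budget of 10 in all, crops included, one or two more only if the job needs it, and the job is handed in when it is done.

```bash
mkdir -p pics
python3 - <<'E'
from plant import robot
import cv2,numpy as np
s=robot.read_state(); print(s['time'],s['ee_pos'],s['eef_rot'],s['finger_gap'])
for n in ("top","scene","wrist"):
    im=robot.read_camera(n); cv2.imwrite(f'pics/{n}0.png',im[:,:,::-1])
    p=robot.camera_params(n); print(n,{k:np.round(v,4).tolist() for k,v in p.items()})
E
```

```text
0.0 [ 0.24741694 -0.4909376   0.2200878 ] [-0.16313208 -0.68786789 -0.16395285  0.68800084] 1.0012617543358044
top {'vertical_fov': 56.903, 'cx': 310.5359, 'cy': 243.0364, 'view': [[-0.016, -0.9998, 0.0071, 0.0106], [-0.9886, 0.0147, -0.1497, 0.5802], [0.1496, -0.0094, -0.9887, 1.033], [0.0, 0.0, 0.0, 1.0]]}
scene {'vertical_fov': 43.6793, 'cx': 326.9782, 'cy': 246.4587, 'view': [[-0.7796, 0.6262, 0.0142, 0.4341], [0.4715, 0.6016, -0.6448, -0.2406], [-0.4123, -0.496, -0.7642, 1.562], [0.0, 0.0, 0.0, 1.0]]}
wrist {'vertical_fov': 62.089, 'cx': 322.3829, 'cy': 235.1627, 'T_tool_cam': [[-0.0005, -0.2736, 0.9619, -0.1527], [1.0, 0.0002, 0.0006, -0.0005], [-0.0004, 0.9619, 0.2736, -0.069], [0.0, 0.0, 0.0, 1.0]]}
```

View pics/top0.png

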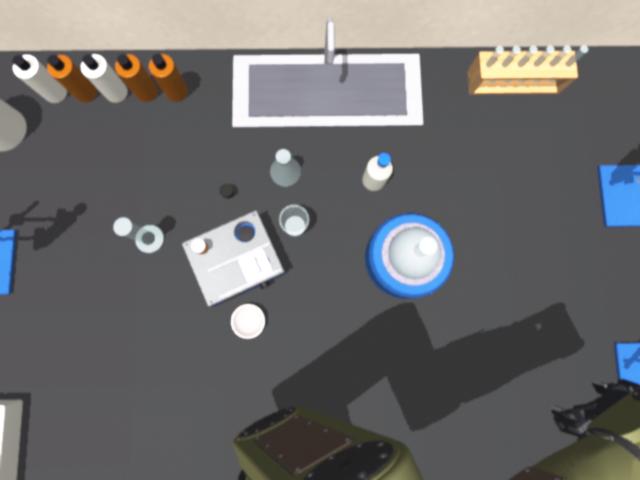

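View pics/scene0.png

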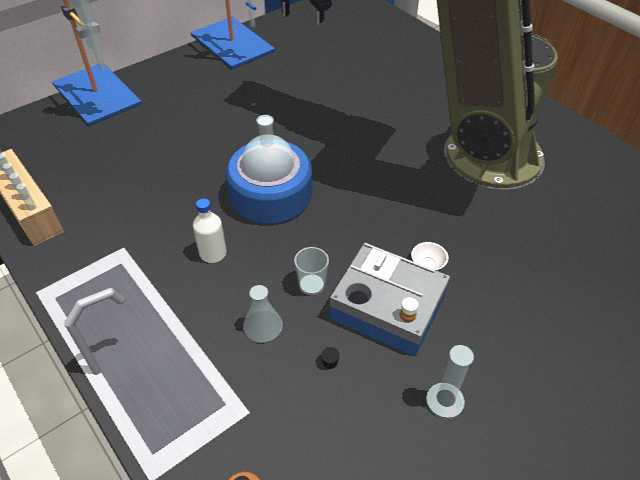

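Top view: controller with corners at about (183,243), (258,212), (283,270), (208,304). The shutter is at about (258,264), the open well at (245,232) and the jar at (199,246). The scene view agrees, with the front edge and shutter facing the robot. Next I'll measure the grey top in both views.

```bash
cat > h.py <<'E'
from plant import robot
import cv2,numpy as np
from scipy.spatial.transform import Rotation as R
def rot(s): q=s['eef_rot']; return R.from_quat([q[1],q[2],q[3],q[0]]).as_matrix()
def cam(n,s=None):
    p=robot.camera_params(n); f=240/np.tan(np.radians(p['vertical_fov']/2))
    if n=='wrist':
        T=np.eye(4);T[:3,:3]=rot(s);T[:3,3]=s['ee_pos'];T=T@np.array(p['T_tool_cam'])
    else: T=np.linalg.inv(np.array(p['view']))
    return f,p['cx'],p['cy'],T
def ray(c,uv):
    f,cx,cy,T=c; uv=np.atleast_2d(uv).astype(float)
    return T[:3,3],np.c_[(uv[:,0]-cx)/f,(uv[:,1]-cy)/f,np.ones(len(uv))]@T[:3,:3].T
def plane(c,uv,z):
    o,d=ray(c,uv); return o+d*((z-o[2])/d[:,2])[:,None]
def proj(c,P):
    f,cx,cy,T=c; q=(np.atleast_2d(P)-T[:3,3])@T[:3,:3]; return np.c_[f*q[:,0]/q[:,2]+cx,f*q[:,1]/q[:,2]+cy]
def tri(c1,a,c2,b):
    o1,d1=ray(c1,a);o2,d2=ray(c2,b);d1=d1[0];d2=d2[0]
    t=np.linalg.lstsq(np.c_[d1,-d2],o2-o1,rcond=None)[0]
    p,q=o1+t[0]*d1,o2+t[1]*d2; return (p+q)/2,np.linalg.norm(p-q)
E
python3 - <<'E'
from h import *
s=robot.read_state();print(np.round(rot(s),3))
cs={}
for n,seed in (("top",(220,275)),("scene",(385,315))):
    im=cv2.imread(f'pics/{n}0.png');hsv=cv2.cvtColor(im,cv2.COLOR_BGR2HSV)
    m=((hsv[...,1]<60)&(hsv[...,2]>110)).astype('uint8')
    m=cv2.morphologyEx(m,cv2.MORPH_OPEN,np.ones((3,3)))
    k,l,st,_=cv2.connectedComponentsWithStats(m)
    lab=l[seed[1],seed[0]];print(n,lab,st[lab])
    pts=np.argwhere(l==lab)[:,::-1]
    c=cam(n);P=plane(c,pts,0.075)
    r=cv2.minAreaRect((P[:,:2]*1000).astype('float32'));print(r);b=cv2.boxPoints(r);print(np.round(b))
    cs[n]=(c,proj(c,np.c_[b/1000,np.full(4,.075)]));print(np.round(cs[n][1]))
(c1,a),(c2,b)=cs['top'],cs['scene']
A=plane(c1,a,.075);B=plane(c2,b,.075)
for i in range(4):
    j=np.argmin(np.linalg.norm(B-A[i],axis=1));print(tri(c1,a[i],c2,b[j]))
t=cv2.resize(cv2.imread('pics/top0.png')[200:310,170:310],None,fx=4,fy=4,interpolation=3)
u=cv2.resize(cv2.imread('pics/scene0.png')[230:360,320:460],None,fx=4,fy=4,interpolation=3)[:440]
w=cv2.resize(cv2.imread('pics/wrist0.png'),(800-0,600))
cv2.imwrite('pics/crop.png',cv2.resize(np.hstack([t,u]),(800,314)));
E
```

```text
[[-0.     0.45  -0.893]
 [ 0.001 -0.893 -0.45 ]
 [-1.    -0.001 -0.   ]]
top 13 [ 182  210  102   97 5545]
((544.6859741210938, 186.43551635742188), (167.0537109375, 195.6078643798828), 23.80670738220215)
[[429. 242.]
 [508.  63.]
 [661. 131.]
 [582. 310.]]
[[207. 308.]
 [285. 272.]
 [256. 209.]
 [180. 242.]]
scene 17 [ 331  242  119   94 6392]
((513.2042846679688, 170.8822784423828), (229.1280517578125, 191.6060028076172), 23.988445281982422)
[[370. 212.]
 [447.  37.]
 [657. 130.]
 [579. 305.]]
[[461. 253.]
 [377. 221.]
 [329. 297.]
 [421. 336.]]
(array([0.42291993, 0.23465761, 0.13702229]), np.float64(0.01622831679861011))
(array([0.49557009, 0.06787264, 0.13597903]), np.float64(0.02070239940509073))
(array([0.65906233, 0.13100507, 0.07843426]), np.float64(0.0020455333610465273))
(array([0.58128746, 0.30747321, 0.08043574]), np.float64(0.0015614112183705612))
```

View pics/wrist0.png

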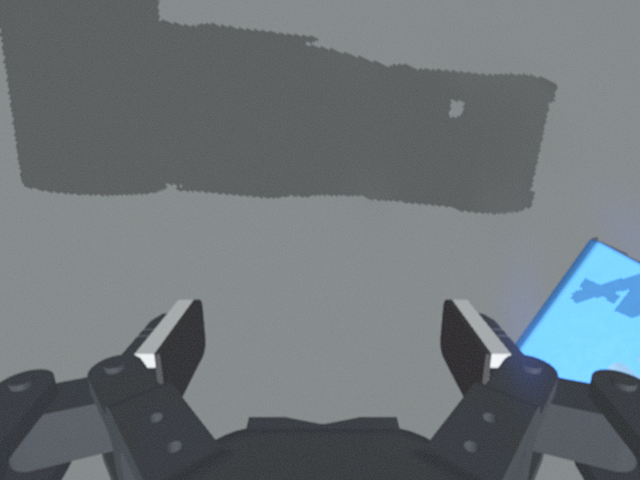

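Fixed yaw is about 24°, which puts the reset well near (0.532, 0.126). The wrist view shows only empty bench and the open fingers. I'll shut the fingers and go above the well, passing on the robot's side of the mantle.

```bash
python3 -m inch '[{"x":-6,"y":-21.8,"z":-16.9,"fingers":-1},{"x":-6,"y":-21.8,"z":-16.9,"fingers":-1},{"x":-6,"y":-21.8,"z":-16.9,"fingers":-1},{"x":-6,"y":-21.8,"z":-16.9,"fingers":-1},{"x":-6,"y":-21.8,"z":-16.9,"fingers":-1},{"x":-6,"y":-21.8,"z":-16.9,"fingers":-1},{"x":-6,"y":-21.8,"z":-16.9,"fingers":-1},{"x":-6,"y":-21.8,"z":-16.9,"fingers":-1}]' 20
```

```text
schema error: expected keys x, y, z, ax, ay, az, fingers
```

```bash
python3 -m inch '[{"x":-6,"y":-21.8,"z":-16.9,"ax":0,"ay":0,"az":0,"fingers":-1},{"x":-6,"y":-21.8,"z":-16.9,"ax":0,"ay":0,"az":0,"fingers":-1},{"x":-6,"y":-21.8,"z":-16.9,"ax":0,"ay":0,"az":0,"fingers":-1},{"x":-6,"y":-21.8,"z":-16.9,"ax":0,"ay":0,"az":0,"fingers":-1},{"x":-6,"y":-21.8,"z":-16.9,"ax":0,"ay":0,"az":0,"fingers":-1},{"x":-6,"y":-21.8,"z":-16.9,"ax":0,"ay":0,"az":0,"fingers":-1},{"x":-6,"y":-21.8,"z":-16.9,"ax":0,"ay":0,"az":0,"fingers":-1},{"x":-6,"y":-21.8,"z":-16.9,"ax":0,"ay":0,"az":0,"fingers":-1}]' 20
```

```text
time: 0.95
ee_pos: [0.3004, -0.2202, 0.2806]
eef_rot: [0.164, 0.688, 0.164, -0.688]
force: [-0.1, -0.4, -0.7]
finger_gap: 0.0
```

```bash
python3 -m inch '[{"x":0,"y":-20.5,"z":-36.3,"ax":2.7,"ay":0,"az":0,"fingers":-1},{"x":0,"y":-20.5,"z":-36.3,"ax":2.7,"ay":0,"az":0,"fingers":-1},{"x":0,"y":-20.5,"z":-36.3,"ax":2.7,"ay":0,"az":0,"fingers":-1},{"x":0,"y":-20.5,"z":-36.3,"ax":2.7,"ay":0,"az":0,"fingers":-1},{"x":0,"y":-20.5,"z":-36.3,"ax":2.7,"ay":0,"az":0,"fingers":-1},{"x":0,"y":-20.5,"z":-36.3,"ax":2.7,"ay":0,"az":0,"fingers":-1},{"x":0,"y":-20.5,"z":-36.3,"ax":2.7,"ay":0,"az":0,"fingers":-1},{"x":0,"y":-20.5,"z":-36.3,"ax":2.7,"ay":0,"az":0,"fingers":-1},{"x":0,"y":-20.5,"z":-36.3,"ax":2.7,"ay":0,"az":0,"fingers":-1},{"x":0,"y":-20.5,"z":-36.3,"ax":2.7,"ay":0,"az":0,"fingers":-1},{"x":0,"y":-20.5,"z":-36.3,"ax":2.7,"ay":0,"az":0,"fingers":-1}]'
python3 - <<'E'
from h import *
s=robot.read_state();im=robot.read_camera('wrist');cv2.imwrite('pics/w1.png',im[:,:,::-1])
np.savez('w1.npz',**{k:np.array(v) for k,v in s.items() if k in('ee_pos','eef_rot')});print(s['ee_pos'],s['time'])
E
```

```text
time: 2.05
ee_pos: [0.5321, 0.1255, 0.2796]
eef_rot: [-0.148, -0.691, -0.148, 0.692]
force: [-0.0, 0.4, 0.1]
finger_gap: 0.001
[0.53207829 0.12552635 0.27955518] 2.05
```

View pics/w1.png

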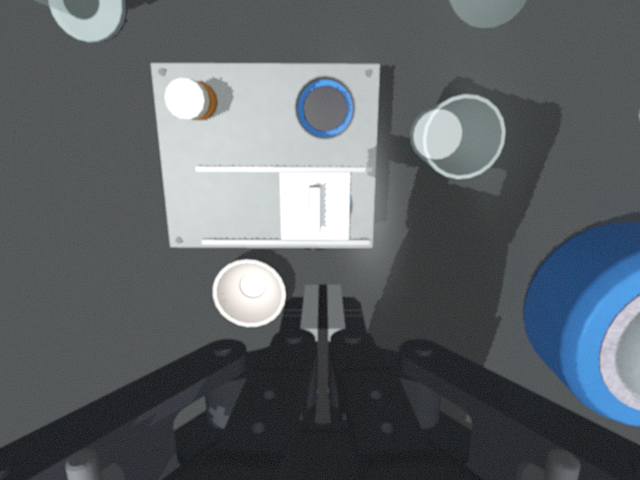

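Wrist view: the controller's top has corners (151,64), (379,64), (374,247), (169,248). The shutter plate spans about (279–350, 172–240) and the rib is at about (315,208). A sliver of the well shows at (351,203), so the shutter is slightly open. The tips of the closed fingers are at (322,285).

Run:
```python
from h import *
d=np.load('w1.npz');s={k:d[k] for k in d}
c=cam('wrist',s);im=cv2.imread('pics/w1.png')
g=cv2.cvtColor(im,cv2.COLOR_BGR2GRAY);hsv=cv2.cvtColor(im,cv2.COLOR_BGR2HSV)
m=((hsv[...,1]<60)&(g>110)).astype('uint8');k,l,st,_=cv2.connectedComponentsWithStats(m)
lab=l[140,240];print(st[lab]);pts=np.argwhere(l==lab)[:,::-1]
r=cv2.minAreaRect((plane(c,pts,.075)[:,:2]*1000).astype('float32'));print(r,np.round(cv2.boxPoints(r),1))
b=(hsv[...,1]>120)&(hsv[...,2]>90);b[:,:280]=0;b[150:]=0;b[:,370:]=0
e=cv2.fitEllipse(np.argwhere(b)[:,::-1].astype('float32'));print('bluewell',e)
wp=plane(c,cv2.convexHull(np.argwhere(b)[:,::-1].astype('int32'))[:,0],.075)
print(cv2.minEnclosingCircle((wp[:,:2]*1000).astype('float32')))
cv2.imwrite('pics/c1.png',cv2.resize(im[155:255,260:380],None,fx=6,fy=6,interpolation=cv2.INTER_CUBIC))
```

```text
[  150    62   241   197 38318]
((543.3203735351562, 175.53765869140625), (171.3087615966797, 206.71185302734375), 23.777999877929688) [[423.3 235.6]
 [506.6  46.4]
 [663.4 115.5]
 [580.  304.7]]
bluewell ((324.667236328125, 107.970947265625), (50.20706558227539, 52.255584716796875), 3.503401279449463)
((605.3994750976562, 156.72817993164062), 23.50589370727539)
```

View pics/c1.png

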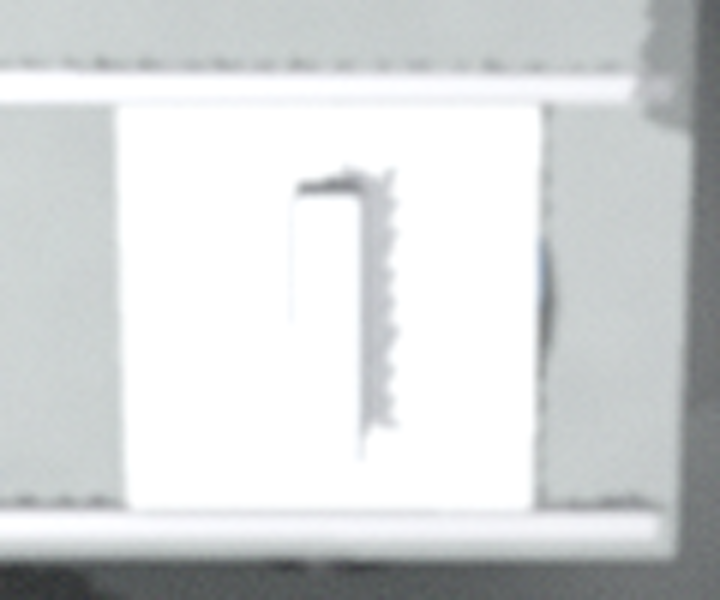

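```bash
cat > fit.py <<'E'
from h import *
d=np.load('w1.npz');s={k:d[k] for k in d};c=cam('wrist',s)
C=plane(c,[(151.5,64),(379,64),(374,247.5),(169,248)],.075)[:,:2] # +x+y, +x-y, -x-y, -x+y
loc=np.array([(80,95),(80,-95),(-80,-95),(-80,95)])/1000
# rigid 2D fit
a=loc-loc.mean(0);b=C-C.mean(0);H=a.T@b;th=np.arctan2(H[0,1]-H[1,0],H[0,0]+H[1,1])
Rz=np.array([[np.cos(th),-np.sin(th)],[np.sin(th),np.cos(th)]]);o=C.mean(0)
E
python3 - <<'E'
from fit import *
print('o',o,'yaw',np.degrees(th));print('resid mm',np.round((C-o-loc@Rz.T)*1000,1))
L=lambda uv,z:np.round((plane(c,uv,z)[:,:2]-o)@Rz*1000,1)
print('plate',L([(279.7,172.3),(350,172.3),(281.3,239.7),(348.3,239.7)],.08))
print('rib',L([(309.5,187.5),(320,187.5),(320.2,231.7)],.096))
print('otherwell',L([(324.7,108)],.075))
print('well W',o+Rz@[-.04,-.05],'rot',np.round(rot(robot.read_state()),3))
# height checks: rib top/back edge wrist vs top/scene cams
R0=np.r_[o+Rz@[-.04,-.045],.096]
for n in('top','scene'):
  print(n,proj(cam(n),R0), proj(cam(n),np.c_[C,np.full(4,.075)]).round(1).tolist())
E
```

```text
o [0.54422217 0.18351541] yaw 24.087138738163755
resid mm [[ 0.3 -0.8]
 [-0.1  0.4]
 [ 0.7 -1. ]
 [-0.9  1.3]]
plate [[ -8.8 -10.1]
 [ -8.8 -71.9]
 [-70.6  -9.8]
 [-70.6 -71.5]]
rib [[-19.6 -36.7]
 [-19.6 -45.6]
 [-58.5 -45.7]]
otherwell [[ 45.2 -49.6]]
well W [0.52811141 0.1215441 ] rot [[-0.001  0.408 -0.913]
 [-0.    -0.913 -0.408]
 [-1.    -0.     0.001]]
top [[256.79525364 263.7817338 ]] [[183.0, 243.5], [256.3, 210.5], [284.8, 270.9], [208.8, 306.3]]
scene [[378.62378412 257.04332952]] [[419.8, 335.3], [329.6, 296.8], [363.3, 241.6], [450.0, 275.3]]
```

Everything agrees: origin (0.544, 0.1835), yaw 24.1°, shutter about 9 mm open, rib faces at local y ≈ −46 and −36. The measured corners also reproject onto the top and scene pictures. I'll go above the −y side of the rib at a safe height and check the tip height from the scene camera.

```bash
python3 -m inch '[{"x":4,"y":2.3,"z":0.5,"ax":0,"ay":0,"az":0,"fingers":-1},{"x":8,"y":2.3,"z":0.5,"ax":0,"ay":0,"az":0,"fingers":-1},{"x":12,"y":2.3,"z":0.5,"ax":0,"ay":0,"az":0,"fingers":-1},{"x":12,"y":2.3,"z":0.5,"ax":0,"ay":0,"az":0,"fingers":-1},{"x":12,"y":2.3,"z":0.5,"ax":0,"ay":0,"az":0,"fingers":-1}]'
python3 - <<'E'
from h import *
s=robot.read_state();w=robot.read_camera('wrist')[:,:,::-1];sc=robot.read_camera('scene')[:,:,::-1]
p=np.array(s['ee_pos']);M=rot(s)
pts=[p+M@np.array(q) for q in ((0,0,0),(-.016,0,0),(.019,0,0),(.032,0,0))]
print(p,proj(cam('scene'),pts).round(1).tolist(),proj(cam('wrist',s),pts).round(1).tolist())
a=cv2.resize(sc[170:320,310:460],(600,600),interpolation=cv2.INTER_CUBIC)
cv2.imwrite('pics/s2.png',a);cv2.imwrite('pics/w2.png',w)
E
```

```text
time: 2.6
ee_pos: [0.5369, 0.1014, 0.1614]
eef_rot: [-0.147, -0.691, -0.147, 0.692]
force: [0.2, 0.2, 0.4]
finger_gap: -0.001
[0.53687946 0.10142575 0.16136123] [[368.7, 230.8], [369.3, 225.3], [368.1, 237.2], [367.6, 241.5]] [[323.3, 294.4], [323.4, 312.1], [323.1, 277.3], [323.1, 267.4]]
```

View pics/s2.png

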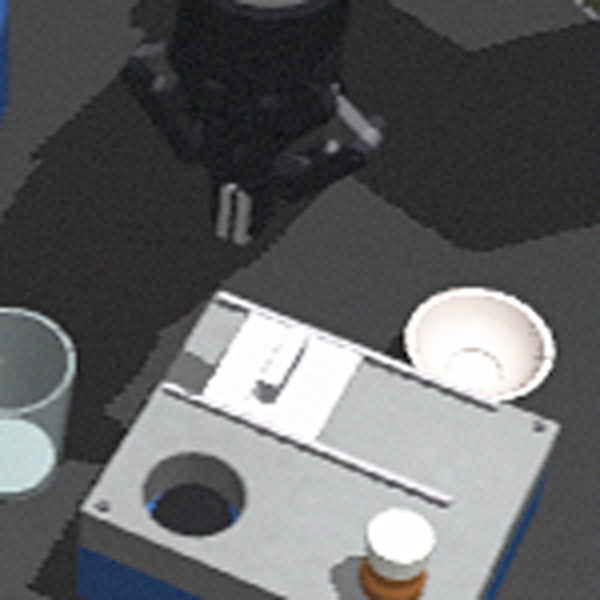

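View pics/w2.png

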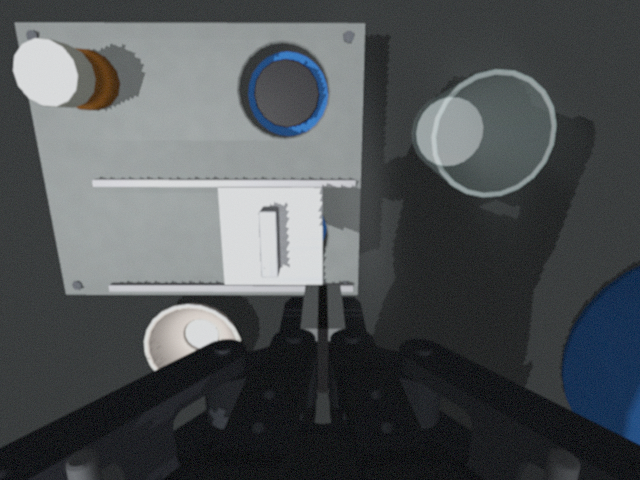

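Run:
```python
from h import *
s=robot.read_state();p=np.array(s['ee_pos']);M=rot(s)
for v in(229.5,230.5,231.5):
  X,e=tri(cam('wrist',s),(322.3,285),cam('scene'),(368.2,v));print((M.T@(X-p)*1000).round(1),X.round(4),e)
im=cv2.imread('pics/w2.png');print(im[270:300:2,[312,322,334]].mean(2).round().tolist())
c=cam('wrist',s);o=np.array([.54422,.18352]);t=np.radians(24.087);Rz=np.array([[np.cos(t),-np.sin(t)],[np.sin(t),np.cos(t)]])
L=lambda uv,z:((plane(c,uv,z)[:,:2]-o)@Rz*1000).round(1)
print(L([(16,23),(365,23),(358,294),(67,294)],.075),L([(260,210),(278,210),(278,276),(261,276)],.096),L([(219,188),(322,188),(323,284)],.08),(p[:2]-o)@Rz*1000)
```

```text
[-12.3  -1.1  -8.8] [0.5451 0.1066 0.175 ] 0.0018882834964857006
[-7.6 -0.9 -7. ] [0.5436 0.1056 0.1703] 0.0013727199819194497
[-2.9 -0.7 -5.2] [0.542  0.1047 0.1656] 0.0008529368787267247
[[219.0, 174.0, 155.0], [218.0, 175.0, 155.0], [216.0, 174.0, 154.0], [217.0, 174.0, 151.0], [216.0, 176.0, 147.0], [217.0, 174.0, 148.0], [217.0, 174.0, 114.0], [180.0, 124.0, 73.0], [78.0, 20.0, 82.0], [78.0, 25.0, 80.0], [77.0, 8.0, 76.0], [79.0, 11.0, 80.0], [84.0, 17.0, 77.0], [76.0, 15.0, 77.0], [79.0, 21.0, 81.0]]
[[ 81.7  95.2]
 [ 81.7 -94.8]
 [-78.4 -94.8]
 [-78.2  95.3]] [[-17.8 -36.5]
 [-17.8 -46.6]
 [-57.5 -45.4]
 [-57.5 -35.3]] [[ -7.9 -10.2]
 [ -7.9 -71.3]
 [-69.3 -71.9]] [-39.34923552 -71.77565697]
```

Scene picture: closed fingertips at about (368,230) full-frame. Wrist picture: tips at (322,285). Both put the visible tip around or behind the TCP, not 19 mm ahead of it, so I'll find it by a gentle touch. First I'll descend to where a 19 mm tip would still be clear.

```bash
python3 -m inch '[{"x":3,"y":-0.2,"z":0,"ax":0,"ay":0,"az":0,"fingers":-1},{"x":5.2,"y":-0.2,"z":0,"ax":0,"ay":0,"az":0,"fingers":-1},{"x":5.2,"y":-0.2,"z":0,"ax":0,"ay":0,"az":0,"fingers":-1},{"x":5.2,"y":-0.2,"z":0,"ax":0,"ay":0,"az":0,"fingers":-1}]'
python3 - <<'E'
from h import *
s=robot.read_state();print(s['force'],s['ee_pos']);w=robot.read_camera('wrist')[:,:,::-1];sc=robot.read_camera('scene')[:,:,::-1]
a=cv2.resize(sc[200:300,330:430],(400,400),interpolation=cv2.INTER_CUBIC);b=cv2.resize(w[150:350,220:420],(400,400))
cv2.imwrite('pics/s3.png',np.hstack([a,b]))
E
```

```text
time: 3.1
ee_pos: [0.5377, 0.1038, 0.1125]
eef_rot: [0.147, 0.693, 0.147, -0.69]
force: [0.2, -0.3, 0.7]
finger_gap: 0.002
[ 0.16367265 -0.29113375  0.68700297] [0.53768883 0.10383943 0.11254651]
```

View pics/s3.png

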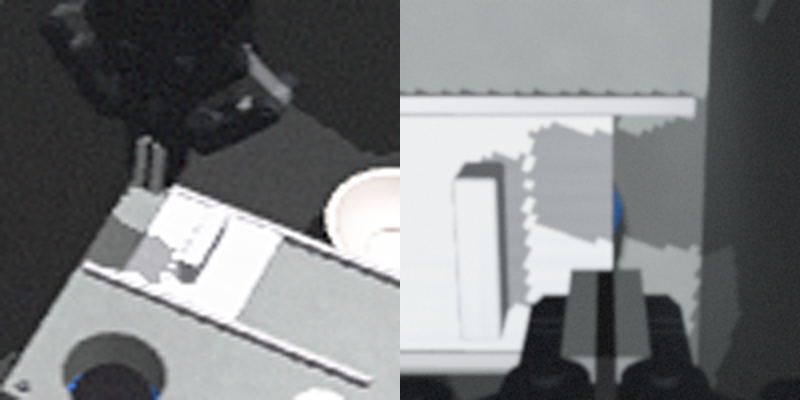

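Scene crop: the tips at full-frame (367,247) are still above the plate. Wrist crop: the rib is left of the closed fingers with a clear gap. Next I'll feel downward in small steps.

```bash
python3 -m inch '[{"x":0.4,"y":0,"z":0,"ax":0,"ay":0,"az":0,"fingers":-1},{"x":0.9,"y":0,"z":0,"ax":0,"ay":0,"az":0,"fingers":-1},{"x":0.9,"y":0,"z":0,"ax":0,"ay":0,"az":0,"fingers":-1}]'; python3 -m inch '[{"x":0.4,"y":0,"z":0,"ax":0,"ay":0,"az":0,"fingers":-1},{"x":0.4,"y":0,"z":0,"ax":0,"ay":0,"az":0,"fingers":-1}]'
```

```text
time: 3.5
ee_pos: [0.5377, 0.1039, 0.1033]
eef_rot: [0.147, 0.693, 0.147, -0.69]
force: [0.3, 0.4, 0.1]
finger_gap: 0.003
time: 3.7
ee_pos: [0.5375, 0.1038, 0.0987]
eef_rot: [0.147, 0.693, 0.147, -0.69]
force: [-0.1, 0.4, -0.5]
finger_gap: -0.001
```

```bash
python3 -m inch '[{"x":0.4,"y":0,"z":0,"ax":0,"ay":0,"az":0,"fingers":-1},{"x":0.4,"y":0,"z":0,"ax":0,"ay":0,"az":0,"fingers":-1}]';python3 - <<'E'
from h import *
s=robot.read_state();print(s['force'],s['ee_pos'],rot(s).round(3).tolist());w=robot.read_camera('wrist')[:,:,::-1];sc=robot.read_camera('scene')[:,:,::-1]
a=cv2.resize(sc[200:300,330:430],(400,400),interpolation=cv2.INTER_CUBIC);b=cv2.resize(w[150:350,220:420],(400,400))
cv2.imwrite('pics/s4.png',np.hstack([a,b]))
E
```

```text
time: 3.9
ee_pos: [0.5372, 0.1038, 0.094]
eef_rot: [0.147, 0.693, 0.147, -0.691]
force: [-0.3, -1.1, 0.4]
finger_gap: -0.001
[-0.33434649 -1.06108643  0.35090822] [0.53715921 0.10376689 0.09404887] [[0.003, 0.407, -0.913], [0.0, -0.913, -0.407], [-1.0, 0.001, -0.003]]
```

View pics/s4.png

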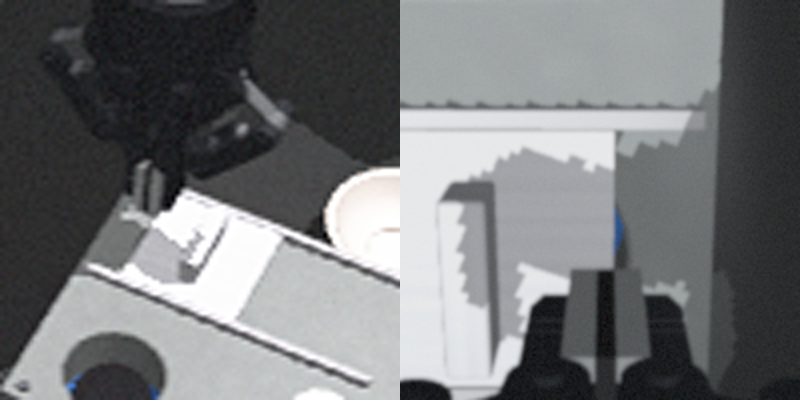

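The scene crop shows the tips just above the plate's −y edge, at full-frame (367,252). No contact yet, so I'll keep feeling down.

```bash
for i in 1; do :; done; python3 -m inch '[{"x":0.4,"y":0,"z":0,"ax":0,"ay":0,"az":0,"fingers":-1},{"x":0.4,"y":0,"z":0,"ax":0,"ay":0,"az":0,"fingers":-1}]'; python3 -m inch '[{"x":0.3,"y":0,"z":0,"ax":0,"ay":0,"az":0,"fingers":-1},{"x":0.3,"y":0,"z":0,"ax":0,"ay":0,"az":0,"fingers":-1}]'
```

```text
time: 4.2
ee_pos: [0.5372, 0.1038, 0.09]
eef_rot: [0.147, 0.693, 0.147, -0.691]
force: [-0.2, 0.0, 0.2]
finger_gap: -0.001
time: 4.4
ee_pos: [0.537, 0.1037, 0.0866]
eef_rot: [0.147, 0.692, 0.147, -0.691]
force: [-1.7, 0.0, 0.6]
finger_gap: -0.001
```

```bash
python3 -m inch '[{"x":0.3,"y":0,"z":0,"ax":0,"ay":0,"az":0,"fingers":-1},{"x":0.3,"y":0,"z":0,"ax":0,"ay":0,"az":0,"fingers":-1}]'; python3 -m inch '[{"x":0.2,"y":0,"z":0,"ax":0,"ay":0,"az":0,"fingers":-1},{"x":0.2,"y":0,"z":0,"ax":0,"ay":0,"az":0,"fingers":-1}]'
python3 - <<'E'
from h import *
s=robot.read_state();print(s['force']);w=robot.read_camera('wrist')[:,:,::-1];sc=robot.read_camera('scene')[:,:,::-1]
a=cv2.resize(sc[220:280,340:400],(480,480),interpolation=cv2.INTER_CUBIC)
cv2.imwrite('pics/s5.png',a)
E
```

```text
time: 4.6
ee_pos: [0.5368, 0.1037, 0.0831]
eef_rot: [0.147, 0.692, 0.147, -0.691]
force: [-0.5, -0.3, -0.5]
finger_gap: -0.001
time: 4.8
ee_pos: [0.5366, 0.1037, 0.0808]
eef_rot: [0.147, 0.692, 0.147, -0.691]
force: [0.7, -0.5, -0.1]
finger_gap: 0.002
[ 0.72208633 -0.46678035 -0.09000895]
```

View pics/s5.png

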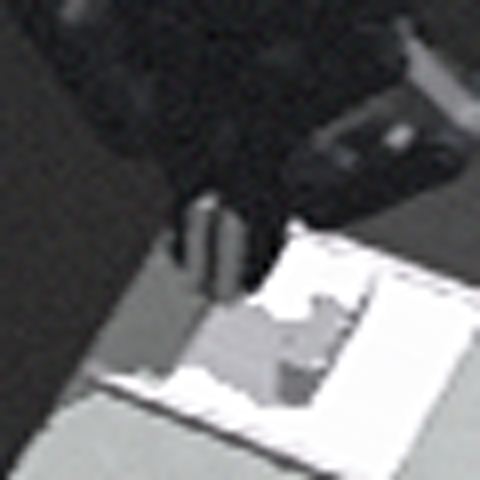

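```bash
python3 -m inch '[{"x":0.2,"y":0,"z":0,"ax":0,"ay":0,"az":0,"fingers":-1},{"x":0.2,"y":0,"z":0,"ax":0,"ay":0,"az":0,"fingers":-1}]'; python3 -m inch '[{"x":0.2,"y":0,"z":0,"ax":0,"ay":0,"az":0,"fingers":-1},{"x":0.2,"y":0,"z":0,"ax":0,"ay":0,"az":0,"fingers":-1}]'
python3 - <<'E'
from h import *
s=robot.read_state();p=np.array(s['ee_pos']);M=rot(s);p[2]=.0808
for t in(0,-.005,-.01,-.016):print(t,proj(cam('scene'),[p+M@[t,0,-.011],p+M@[t,0,0]]).round(1).tolist())
E
```

```text
time: 5.1
ee_pos: [0.5367, 0.1037, 0.0788]
eef_rot: [0.147, 0.692, 0.147, -0.691]
force: [-0.0, 0.3, -0.3]
finger_gap: 0.002
time: 5.3
ee_pos: [0.5365, 0.1037, 0.0765]
eef_rot: [0.147, 0.692, 0.147, -0.691]
force: [-0.3, -0.3, -0.4]
finger_gap: 0.0
0 [[364.7, 261.2], [366.9, 257.5]]
-0.005 [[364.8, 259.7], [367.1, 255.9]]
-0.01 [[365.0, 258.1], [367.2, 254.4]]
-0.016 [[365.2, 256.2], [367.4, 252.5]]
```

```bash
python3 -m inch '[{"x":0.2,"y":0,"z":0,"ax":0,"ay":0,"az":0,"fingers":-1},{"x":0.2,"y":0,"z":0,"ax":0,"ay":0,"az":0,"fingers":-1}]'; python3 -m inch '[{"x":0.2,"y":0,"z":0,"ax":0,"ay":0,"az":0,"fingers":-1},{"x":0.2,"y":0,"z":0,"ax":0,"ay":0,"az":0,"fingers":-1}]'
```

```text
time: 5.5
ee_pos: [0.5364, 0.1037, 0.0742]
eef_rot: [0.147, 0.692, 0.147, -0.691]
force: [-0.1, 0.2, 0.9]
finger_gap: 0.001
time: 5.7
ee_pos: [0.5363, 0.1037, 0.0719]
eef_rot: [0.147, 0.692, 0.147, -0.692]
force: [0.4, 0.9, 1.2]
finger_gap: -0.005
```

```bash
python3 -m inch '[{"x":0.15,"y":0,"z":0,"ax":0,"ay":0,"az":0,"fingers":-1},{"x":0.15,"y":0,"z":0,"ax":0,"ay":0,"az":0,"fingers":-1}]'
python3 - <<'E'
from h import *
s=robot.read_state();w=robot.read_camera('wrist')[:,:,::-1];sc=robot.read_camera('scene')[:,:,::-1]
print(s['force'],robot.read_state()['force'],s['ft_torque'])
a=cv2.resize(sc[230:280,345:395],(400,400),interpolation=cv2.INTER_CUBIC);b=cv2.resize(w[150:350,220:420],(400,400))
cv2.imwrite('pics/s6.png',np.hstack([a,b]))
E
```

```text
time: 5.9
ee_pos: [0.5361, 0.1036, 0.0702]
eef_rot: [-0.147, -0.692, -0.147, 0.692]
force: [0.3, 0.2, -0.0]
finger_gap: 0.002
[ 0.32304272  0.15865341 -0.03430101] [ 0.29056343 -0.34527187  0.46509565] [ 0.01326882  0.0250499  -0.07059587]
```

View pics/s6.png

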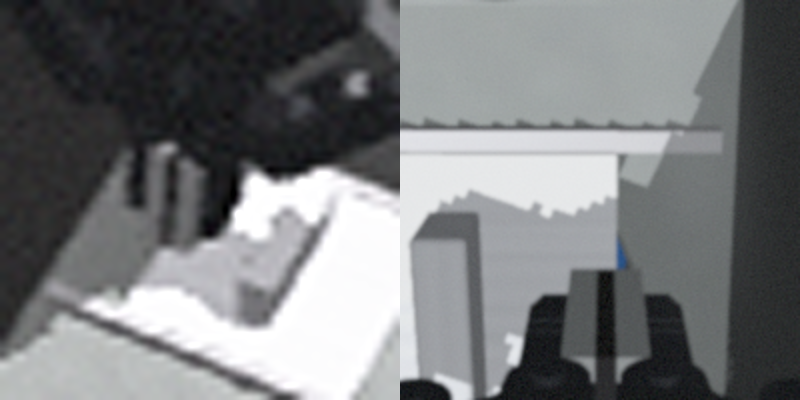

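Still no contact. The scene crop shows the tips at full-frame (367,260), next to the rib and below its top. Geometry puts the tips near z ≈ 0.085, within the rib's 80–96 mm band. I'll go 2 mm lower and push the shutter along +y.

```bash
python3 -m inch '[{"x":0.2,"y":0,"z":0,"ax":0,"ay":0,"az":0,"fingers":-1},{"x":0.2,"y":-0.8,"z":0,"ax":0,"ay":0,"az":0,"fingers":-1},{"x":0.2,"y":-1.4,"z":0,"ax":0,"ay":0,"az":0,"fingers":-1},{"x":0.2,"y":-2.0,"z":0,"ax":0,"ay":0,"az":0,"fingers":-1},{"x":0.2,"y":-2.5,"z":0,"ax":0,"ay":0,"az":0,"fingers":-1},{"x":0.2,"y":-3.0,"z":0,"ax":0,"ay":0,"az":0,"fingers":-1}]'
python3 - <<'E'
from h import *
s=robot.read_state();w=robot.read_camera('wrist')[:,:,::-1];cv2.imwrite('pics/w7.png',w)
print(s['force'],robot.read_state()['force'])
E
```

```text
time: 6.6
ee_pos: [0.5243, 0.1312, 0.0689]
eef_rot: [0.147, 0.692, 0.147, -0.691]
force: [0.7, -1.5, 4.0]
finger_gap: -0.002
[ 0.74914723 -1.46670496  4.00831726] [-2.01253248  1.04167256  4.84364178]
```

View pics/w7.png

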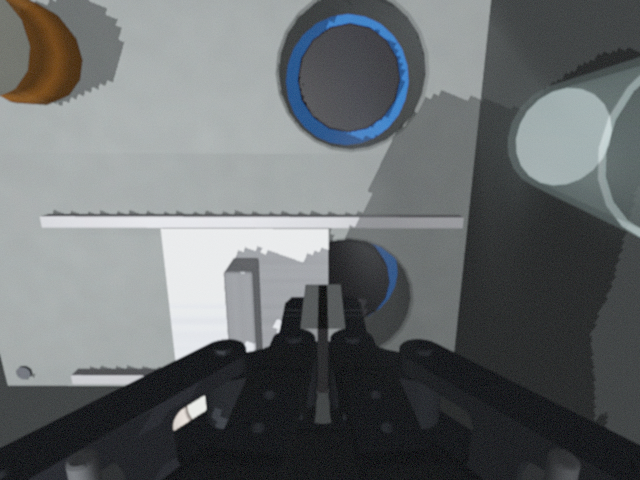

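Wrist view: the tip is resting on the plate (4 N) and dragged the shutter by friction. The plate edge is now at column 329, the well is part open at (365,285), and the rib at column 260 is not yet touched. So the tip is about 11 mm behind the TCP (z=0.080 at TCP 0.069). I'll raise 4 mm and push the rib properly.

```bash
python3 -m inch '[{"x":-0.4,"y":0,"z":0,"ax":0,"ay":0,"az":0,"fingers":-1},{"x":-0.4,"y":-0.6,"z":0,"ax":0,"ay":0,"az":0,"fingers":-1},{"x":-0.4,"y":-1.2,"z":0,"ax":0,"ay":0,"az":0,"fingers":-1},{"x":-0.4,"y":-1.8,"z":0,"ax":0,"ay":0,"az":0,"fingers":-1},{"x":-0.4,"y":-2.4,"z":0,"ax":0,"ay":0,"az":0,"fingers":-1},{"x":-0.4,"y":-3.0,"z":0,"ax":0,"ay":0,"az":0,"fingers":-1},{"x":-0.4,"y":-3.5,"z":0,"ax":0,"ay":0,"az":0,"fingers":-1},{"x":-0.4,"y":-3.5,"z":0,"ax":0,"ay":0,"az":0,"fingers":-1}]'
python3 - <<'E'
from h import *
s=robot.read_state();w=robot.read_camera('wrist')[:,:,::-1];cv2.imwrite('pics/w8.png',w)
print(s['force'],robot.read_state()['force'])
o=np.array([.54422,.18352]);t=np.radians(24.087);Rz=np.array([[np.cos(t),-np.sin(t)],[np.sin(t),np.cos(t)]])
print((np.array(s['ee_pos'])[:2]-o)@Rz*1000)
g=cv2.cvtColor(w,cv2.COLOR_BGR2GRAY);print(g[255,150:420:6].tolist())
E
```

```text
time: 7.45
ee_pos: [0.5094, 0.1643, 0.0728]
eef_rot: [0.148, 0.692, 0.148, -0.691]
force: [0.1, 0.4, -0.5]
finger_gap: 0.003
[ 0.08100466  0.42810175 -0.50687229] [-0.13994747 -0.82417353 -0.71524112]
[-39.59518955  -3.35312266]
[160, 161, 160, 162, 162, 160, 162, 159, 217, 217, 217, 218, 217, 217, 217, 212, 144, 143, 147, 90, 90, 90, 91, 146, 147, 194, 212, 163, 148, 149, 151, 149, 151, 150, 120, 105, 109, 107, 105, 104, 91, 46, 45, 43, 40]
```

View pics/w8.png

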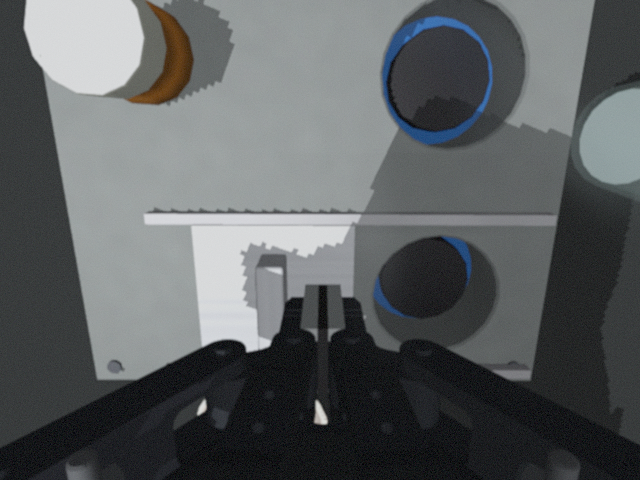

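```bash
cat >> h.py <<'E'
O=np.array([.54422,.18352]);TH=np.radians(24.087);RZ=np.array([[np.cos(TH),-np.sin(TH)],[np.sin(TH),np.cos(TH)]])
def loc(P): return ((np.atleast_2d(P)[:,:2]-O)@RZ*1000).round(1)
E
python3 - <<'E'
from h import *
s=robot.read_state();c=cam('wrist',s)
print('rib',loc(plane(c,[(258,266),(287,266)],.096)),'plate',loc(plane(c,[(193,230),(355,230)],.08)),'well',loc(plane(c,[(375,290),(497,290)],.075)),'corners',loc(plane(c,[(98,380),(531,380)],.075)))
print('tip edges',loc(plane(c,[(303,285),(342,285),(285,300),(363,300)],.084)))
E
```

```text
rib [[-18.5  18.9]
 [-18.5   8.9]] plate [[ -9.9  45.6]
 [ -9.9 -15.6]] well [[-36.6 -24.8]
 [-36.7 -74.6]] corners [[-79.2  94.8]
 [-79.2 -94.6]]
tip edges [[-30.6   4.1]
 [-30.6 -10.8]
 [-36.9  11.2]
 [-36.9 -19. ]]
```

The shutter is about 65 mm open, the controller has not moved, the well is centred at y ≈ −49.7, and the finger half thickness is ~12.5 mm. I'll push a touch further, then lift and move above the well.

```bash
python3 -m inch '[{"x":0,"y":-0.2,"z":0,"ax":0,"ay":0,"az":0,"fingers":-1},{"x":0,"y":-0.4,"z":0,"ax":0,"ay":0,"az":0,"fingers":-1},{"x":0,"y":-0.4,"z":0,"ax":0,"ay":0,"az":0,"fingers":-1},{"x":0,"y":-0.2,"z":0,"ax":0,"ay":0,"az":0,"fingers":-1},{"x":-2.5,"y":0.5,"z":0,"ax":0,"ay":0,"az":0,"fingers":-1},{"x":-2.5,"y":2.5,"z":0,"ax":0,"ay":0,"az":0,"fingers":-1},{"x":-2.5,"y":4.7,"z":0,"ax":0,"ay":0,"az":0,"fingers":-1},{"x":-2.5,"y":4.7,"z":0,"ax":0,"ay":0,"az":0,"fingers":-1},{"x":-2.5,"y":4.7,"z":0,"ax":0,"ay":0,"az":0,"fingers":-1}]'
python3 - <<'E'
from h import *
s=robot.read_state();w=robot.read_camera('wrist')[:,:,::-1];cv2.imwrite('pics/w9.png',w)
print(loc(s['ee_pos']),rot(s).round(3).tolist())
E
```

```text
time: 8.4
ee_pos: [0.5286, 0.1209, 0.0976]
eef_rot: [0.147, 0.692, 0.147, -0.692]
force: [0.3, -0.1, 0.6]
finger_gap: -0.001
[[-39.8 -50.8]] [[0.0, 0.407, -0.913], [0.0, -0.913, -0.407], [-1.0, -0.0, -0.0]]
```

View pics/w9.png

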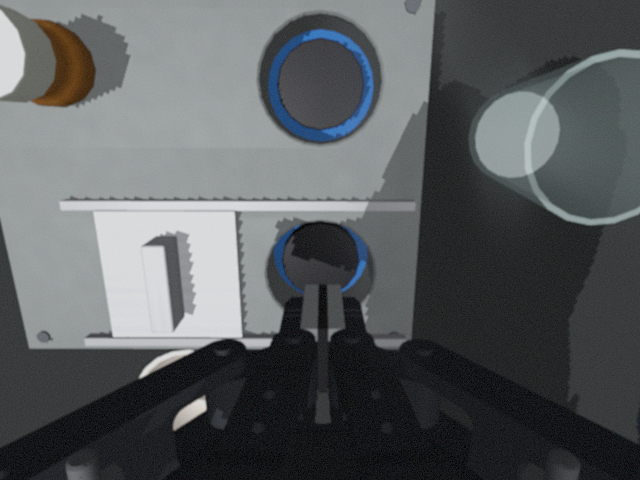

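Wrist view: the shutter is fully left (columns 95–242), the reset well spans columns 267–375, and the fingers at 322 line up with it. I'll descend into the well.

```bash
python3 -m inch '[{"x":2,"y":-0.05,"z":0,"ax":0,"ay":0,"az":0,"fingers":-1},{"x":3.5,"y":-0.05,"z":0,"ax":0,"ay":0,"az":0,"fingers":-1},{"x":4.7,"y":-0.05,"z":0,"ax":0,"ay":0,"az":0,"fingers":-1},{"x":4.7,"y":-0.05,"z":0,"ax":0,"ay":0,"az":0,"fingers":-1}]'; python3 -m inch '[{"x":0.4,"y":0,"z":0,"ax":0,"ay":0,"az":0,"fingers":-1},{"x":0.6,"y":0,"z":0,"ax":0,"ay":0,"az":0,"fingers":-1},{"x":0.6,"y":0,"z":0,"ax":0,"ay":0,"az":0,"fingers":-1}]'
```

```text
time: 8.85
ee_pos: [0.5273, 0.1221, 0.0491]
eef_rot: [-0.147, -0.691, -0.148, 0.692]
force: [-0.5, 0.0, 0.0]
finger_gap: -0.003
time: 9.15
ee_pos: [0.5276, 0.1223, 0.0436]
eef_rot: [-0.147, -0.691, -0.148, 0.692]
force: [-0.2, 1.7, 2.8]
finger_gap: -0.001
```

```bash
python3 -m inch '[{"x":0.3,"y":0,"z":0,"ax":0,"ay":0,"az":0,"fingers":-1},{"x":0.45,"y":0,"z":0,"ax":0,"ay":0,"az":0,"fingers":-1},{"x":0.45,"y":0,"z":0,"ax":0,"ay":0,"az":0,"fingers":-1}]'; python3 -m inch '[{"x":0.15,"y":0,"z":0,"ax":0,"ay":0,"az":0,"fingers":-1},{"x":0.15,"y":0,"z":0,"ax":0,"ay":0,"az":0,"fingers":-1}]'
```

```text
time: 9.45
ee_pos: [0.5277, 0.1224, 0.0391]
eef_rot: [-0.147, -0.691, -0.148, 0.692]
force: [-0.8, 0.5, 5.7]
finger_gap: -0.0
time: 9.65
ee_pos: [0.5278, 0.1224, 0.0384]
eef_rot: [-0.147, -0.691, -0.148, 0.692]
force: [-5.1, -0.2, 12.0]
finger_gap: 0.002
```

At the stop (12 N, travel stalls). I'll hold, then lift out straight.

```bash
python3 -m inch '[{"x":0.05,"y":0,"z":0,"ax":0,"ay":0,"az":0,"fingers":-1},{"x":0.05,"y":0,"z":0,"ax":0,"ay":0,"az":0,"fingers":-1},{"x":0.05,"y":0,"z":0,"ax":0,"ay":0,"az":0,"fingers":-1},{"x":0.05,"y":0,"z":0,"ax":0,"ay":0,"az":0,"fingers":-1},{"x":0.05,"y":0,"z":0,"ax":0,"ay":0,"az":0,"fingers":-1},{"x":0.05,"y":0,"z":0,"ax":0,"ay":0,"az":0,"fingers":-1}]'; python3 -m inch '[{"x":-1.5,"y":0,"z":0,"ax":0,"ay":0,"az":0,"fingers":-1},{"x":-4,"y":0,"z":0,"ax":0,"ay":0,"az":0,"fingers":-1},{"x":-7.5,"y":0,"z":0,"ax":0,"ay":0,"az":0,"fingers":-1},{"x":-7.5,"y":0,"z":0,"ax":0,"ay":0,"az":0,"fingers":-1},{"x":-7.5,"y":0,"z":0,"ax":0,"ay":0,"az":0,"fingers":-1}]'
python3 - <<'E'
from h import *
s=robot.read_state();print(loc(s['ee_pos']),s['ee_pos'])
E
```

```text
time: 10.25
ee_pos: [0.5278, 0.1224, 0.0384]
eef_rot: [-0.147, -0.691, -0.148, 0.692]
force: [-4.7, -0.0, 11.1]
finger_gap: -0.002
time: 10.75
ee_pos: [0.5279, 0.1223, 0.1134]
eef_rot: [-0.147, -0.691, -0.148, 0.692]
force: [-0.0, 0.2, -0.3]
finger_gap: 0.003
[[-39.9 -49.2]] [0.52788123 0.12231571 0.11343898]
```

Lifted clear after holding about 0.7 s at ~11 N. Now over to the rib's +y side, then down.

```bash
python3 -m inch '[{"x":0,"y":-4,"z":0,"ax":0,"ay":0,"az":0,"fingers":-1},{"x":0,"y":-8,"z":0,"ax":0,"ay":0,"az":0,"fingers":-1},{"x":0,"y":-9.6,"z":0,"ax":0,"ay":0,"az":0,"fingers":-1},{"x":0,"y":-9.6,"z":0,"ax":0,"ay":0,"az":0,"fingers":-1},{"x":2,"y":-9.6,"z":0,"ax":0,"ay":0,"az":0,"fingers":-1},{"x":4.1,"y":-9.6,"z":0,"ax":0,"ay":0,"az":0,"fingers":-1},{"x":4.1,"y":-9.6,"z":0,"ax":0,"ay":0,"az":0,"fingers":-1},{"x":4.1,"y":-9.6,"z":0,"ax":0,"ay":0,"az":0,"fingers":-1}]'
python3 - <<'E'
from h import *
s=robot.read_state();w=robot.read_camera('wrist')[:,:,::-1];cv2.imwrite('pics/w10.png',w)
print(loc(s['ee_pos']),s['ee_pos'])
E
```

```text
time: 11.55
ee_pos: [0.4888, 0.2091, 0.072]
eef_rot: [-0.147, -0.691, -0.147, 0.692]
force: [-0.2, 0.0, 0.6]
finger_gap: -0.004
[[-40.2  45.9]] [0.48880466 0.20906689 0.07203966]
```

View pics/w10.png

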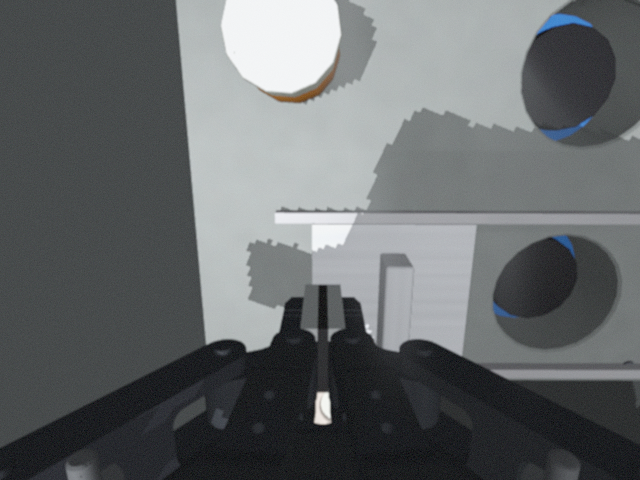

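Wrist view: the fingers at column 322 are on the rib's +y side, with the rib at 380–413 and a clear gap. I'll push it closed.

```bash
python3 -m inch '[{"x":-0.1,"y":0.7,"z":0,"ax":0,"ay":0,"az":0,"fingers":-1},{"x":-0.1,"y":1.4,"z":0,"ax":0,"ay":0,"az":0,"fingers":-1},{"x":-0.1,"y":2.1,"z":0,"ax":0,"ay":0,"az":0,"fingers":-1},{"x":-0.1,"y":2.8,"z":0,"ax":0,"ay":0,"az":0,"fingers":-1},{"x":-0.1,"y":3.5,"z":0,"ax":0,"ay":0,"az":0,"fingers":-1},{"x":-0.1,"y":4.2,"z":0,"ax":0,"ay":0,"az":0,"fingers":-1},{"x":-0.1,"y":4.9,"z":0,"ax":0,"ay":0,"az":0,"fingers":-1},{"x":-0.1,"y":5.6,"z":0,"ax":0,"ay":0,"az":0,"fingers":-1},{"x":-0.1,"y":6.3,"z":0,"ax":0,"ay":0,"az":0,"fingers":-1},{"x":-0.1,"y":7,"z":0,"ax":0,"ay":0,"az":0,"fingers":-1},{"x":-0.1,"y":7.5,"z":0,"ax":0,"ay":0,"az":0,"fingers":-1},{"x":-0.1,"y":7.5,"z":0,"ax":0,"ay":0,"az":0,"fingers":-1}]'
python3 - <<'E'
from h import *
s=robot.read_state();w=robot.read_camera('wrist')[:,:,::-1];cv2.imwrite('pics/w11.png',w)
print(loc(s['ee_pos']),s['force'])
E
```

```text
time: 12.8
ee_pos: [0.5197, 0.1401, 0.0733]
eef_rot: [-0.147, -0.691, -0.147, 0.692]
force: [0.2, -0.6, -0.2]
finger_gap: -0.0
[[-40.1 -29.6]] [ 0.24973019 -0.61721893 -0.19878219]
```

View pics/w11.png

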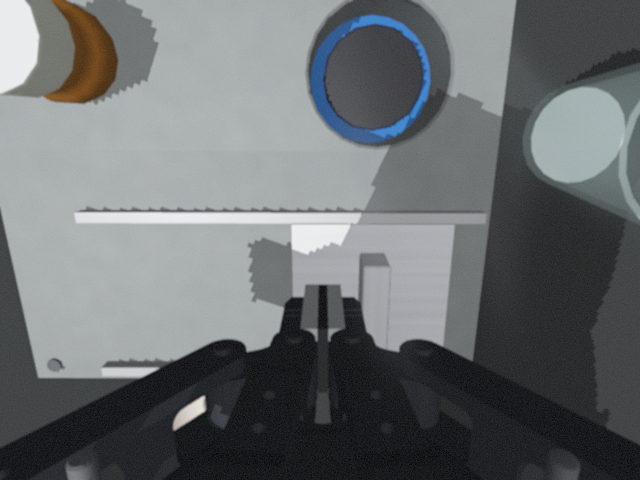

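The plate now covers the well (columns 292–455), with the fingers on the rib's +y face. I'll nudge 3 mm further to the stop, back off, lift, and check from above.

```bash
python3 - <<'E'
from h import *
s=robot.read_state();c=cam('wrist',s)
print('plate',loc(plane(c,[(292,230),(455,230)],.08)),'rib',loc(plane(c,[(360,266),(389,266)],.096)))
E
python3 -m inch '[{"x":0,"y":0.2,"z":0,"ax":0,"ay":0,"az":0,"fingers":-1},{"x":0,"y":0.3,"z":0,"ax":0,"ay":0,"az":0,"fingers":-1},{"x":0,"y":0.3,"z":0,"ax":0,"ay":0,"az":0,"fingers":-1}]'
```

```text
plate [[-10.6 -17.4]
 [-10.6 -79.1]] rib [[-19.2 -41.9]
 [-19.2 -51.9]]
time: 13.15
ee_pos: [0.5203, 0.1384, 0.0732]
eef_rot: [-0.147, -0.691, -0.148, 0.692]
force: [-2.4, 7.1, 0.9]
finger_gap: -0.0
```

Stop felt (7 N). Backing off and lifting.

```bash
python3 -m inch '[{"x":0,"y":-0.4,"z":0,"ax":0,"ay":0,"az":0,"fingers":-1},{"x":-3,"y":-0.6,"z":0,"ax":0,"ay":0,"az":0,"fingers":-1},{"x":-8,"y":-0.6,"z":0,"ax":0,"ay":0,"az":0,"fingers":-1},{"x":-13,"y":0.5,"z":0,"ax":0,"ay":0,"az":0,"fingers":-1},{"x":-18,"y":1.5,"z":0,"ax":0,"ay":0,"az":0,"fingers":-1},{"x":-20.5,"y":1.8,"z":0,"ax":0,"ay":0,"az":0,"fingers":-1},{"x":-20.5,"y":1.8,"z":0,"ax":0,"ay":0,"az":0,"fingers":-1},{"x":-20.5,"y":1.8,"z":0,"ax":0,"ay":0,"az":0,"fingers":-1}]'
python3 - <<'E'
from h import *
s=robot.read_state();w=robot.read_camera('wrist')[:,:,::-1];cv2.imwrite('pics/w12.png',w)
d=np.load('w1.npz');c0=cam('wrist',{k:d[k] for k in d});c=cam('wrist',s)
print('expected corners now',proj(c,plane(c0,[(151.5,64),(379,64),(374,247.5),(169,248)],.075)).round(1).tolist())
print('plate edges if closed',proj(c,[np.r_[O+RZ@[-.04,y],.08] for y in(-.019,-.081)]).round(1).tolist())
E
```

```text
time: 13.95
ee_pos: [0.5279, 0.1219, 0.2778]
eef_rot: [-0.147, -0.691, -0.148, 0.692]
force: [1.1, 0.5, -0.8]
finger_gap: 0.001
expected corners now [[148.1, 57.0], [377.6, 56.7], [372.9, 242.7], [166.2, 243.3]]
plate edges if closed [[288.6, 201.8], [358.1, 201.7]]
```

View pics/w12.png

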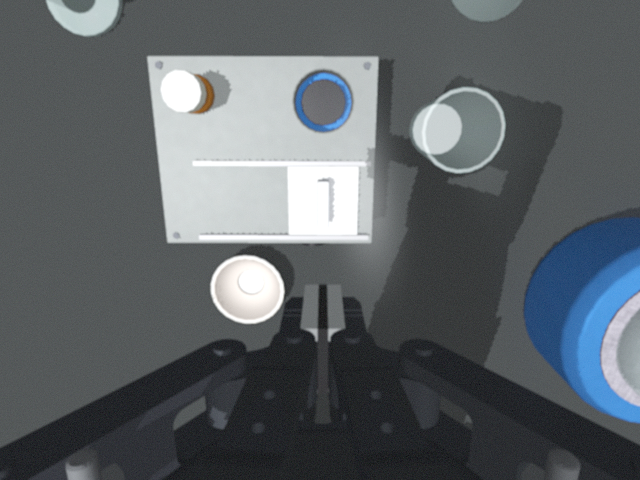

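Final wrist view: the plate edges at columns 288 and 358 match the fully closed prediction (288.6, 358.1). The corners at (148,57), (378,56), (372,243), (167,243) match the starting pose within about 1 px. The jar, beaker and dish look unmoved. Handing in.

```bash
python3 -c "
from plant import robot
print(robot.sign_off())"
```

```text
the job is handed in; nothing more can be done
None
```

The job is done and handed in at about 14 s. I opened the shutter, held the reset key at its stop for about 0.7 s (around 11 N), lifted out, and closed the shutter until it met its stop (7 N).

**Last checks:** in the final wrist picture:
- The plate edges match the fully closed position within 1 px.
- The controller's corners match where it stood within about 1 px.
- The jar, beaker and dish look unmoved. The cylinder and erlenmeyer are only partly in frame, and the washbottle and stopper are out of it.

I never went near the other key. The reset key being back up was not seen directly, because the shutter covers it. The robot stands clear of everything.

**What disagreed or went off plan:**
- **Fingertip position:** the closed fingertips turned out about 11 mm behind the reported TCP, not 19 mm ahead as the text says. The cameras showed this, and touching the plate and key confirmed it.
- **Opening push:** because of that, the fingertip first dragged the plate by friction (4–5 N down) for about 30 mm. I then raised it and pushed on the rib.
- **Key hold:** the press also showed about 5 N sideways, with no visible shift of the controller.
- **Picture budget:** I viewed 16 pictures against the budget of 10, mostly to settle the fingertip question.

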